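Dial the combination of the archive strongbox and draw its bolts

ROBOT

A 6-joint arm with a two-finger parallel gripper is mounted at the origin on the work surface. World frame = base frame: x ahead of the robot, y to its left, z up, the work surface at z = 0. Lengths are in m, angles in degrees, forces in N, time in s.
With the tool pointing down it reaches from about 0.4 to 0.825 m from the base axis. Payload 7 kg.
Tool frame: the origin (TCP) lies midway between the tips of the shut fingers; the grasp point (between the pads) lies 19 mm behind it; x points along the fingers, z is the direction in which the jaws open and shut, and the axes are right-handed (so a half turn about x gives the same grasp; the last joint's range is limited). The gripper opens to 88 mm and grips with 3 to 60 N. Pads are 19 mm wide; open, the fingers measure 130 mm over their backs; the gripper's body (78 mm by 193 mm) begins 47 mm behind the grasp point.
Start: joints at [-52.821, 20.546, 0.682, 0, -70.136, -16.507], TCP at [0.238, -0.632, 0.227] pointing down, gripper open.
Joint ranges: [-176.03, 176.03], [-82.01, 121.73], [-58.28, 71.71], [-173.87, 95.51], [-174.79, -0.11], [-173.66, 173.66]. Speed limits (degrees/s): [136.94, 136.94, 172.46, 180, 180, 180].

INTERFACE

Orientations are given as [roll, pitch, yaw] about the fixed x, y, z axes, in that order (R = Rz(yaw) Ry(pitch) Rx(roll)).
In Python, from plant import ctrl gives the robot as it stands. The module is installed in compiled form; this text tells all that it offers.
- The arm moves only by the tool servo_tool, never from a script. Its argument "deltas" is a list of rows, each a list of 3 entries, a list of its own where there are three numbers: the turn, a rotation vector about the tool's x, y, z in degrees, then the shift along the tool's x, y, z in cm, then the finger opening in cm, from 0 to 8.76. A call has 1 to 5 rows; each row is the pose to reach, as a shift and turn from the pose measured when the call began, along the tool's axes at that moment; what a row does not reach only later rows make up. A row lasts 1/10 s, in which the tool goes at most 50 mm and 8.59 degrees, less where a joint would pass 70% of its speed; a pose out of reach is approached as far as the arm can. A call with a gripper value outside its range is refused whole. The fingers move at their own pace and stop on an object; the grip force is fixed at half the most. Time passes only in rows, so rows that repeat a pose let the fingers close. It gives the time, the measured TCP pose, the force and the opening at its end, in the units of the state.
- ctrl.get_obs(): the state, without advancing time (a new reading comes with each control period).
- ctrl.snapshot(name): name is "scene" or "side" or "wrist"; returns a dict with "image" (420x560x3 uint8, red, green, blue), "vertical_fov" (degrees; the focal length in pixels is half the picture's height over the tangent of half this angle, whatever the lens; pixels are square), "cx", "cy" (the principal point, pixels), "rvec" (rotation vector, rad) and "tvec" (3), from world to camera coordinates, as OpenCV has them. Camera axes: x right, y down, z forward; pixel columns grow to the right and rows downward; lengths in m; the calibration is good to about 2 mm. A picture is of the moment at which its call begins. There is no depth.
- ctrl.close_job(): hands the job in, once; it reports no verdict.
The state is a dict: "clock": time; "joint_pos": joint angles; "qvel": joint speeds; "tau": joint torques, N m; "tool_pos": TCP position; "orientation": TCP orientation; "force": force on the tool from outside, world axes, zero at the start; "moment": the same for the moment, N m; "opening": finger opening in m.
Only numpy, scipy, OpenCV 4.12 (cv2) and the standard library are available. Lean on these libraries where they do the work, as an engineer would, in place of code of your own. Each camera call takes 0.05 s, during which the arm holds its last target. There are 200 camera calls.

TASK

Unlock the steel strongbox on the archive desk: bring the left dial to 3 and the right dial to 7, then turn the black bolt handle clockwise to its stop so that the bolts are drawn, and let go, leaving the dials on their numbers. The lock is worn, and each catch drops in a little to one side or the other of its number, so feel for it slowly around the number and stop as soon as the dial catches; never force a dial or the handle against the lock. Leave the things on the lid and around the box alone.

Things in the scene. Friction and masses are not known exactly. Their poses are not given: they have to be found in the camera images.
- strongbox: Grey steel strongbox fixed on the desk, 230 (x) x 350 (y) x 125 mm high; origin under its centre, x towards its hinges (away from the robot at yaw 0), y to its left. On the lid, in a row along y at x = -25 mm: left dial at y = +95 mm, bolt handle at y = 0, right dial at y = -95 mm. A red index mark lies beside each dial on its +x side (12 o'clock from the robot).
- dial_left (a joint): Angle (rad) of the left dial: black, 74 mm wide, 6 mm thick, numbers 0 to 9 clockwise round its face. 0 when number 0 is at the red index; grows as it turns counterclockwise seen from above, bringing higher numbers to the index: number n is there at n x 0.6283, 3 at 1.885. Turns from -0.2 to 6.48 with about 0.15 N m of friction and stays where left.
- dial_right (a joint): Angle (rad) of the right dial, like the left one; number 7 is at the index at 4.398.
- dial_left_grip (a point): Point on the left dial's axis (vertical), 29 mm above the lid, inside its steel grip bar: a bar 36 mm long, 12 mm thick, standing 7 to 41 mm above the lid across the dial's middle, to be pinched on its two flat sides from above. The point turns with the dial: its x axis runs along the bar towards number 0 (red line on top of the bar), its y axis across the bar, z up.
- dial_right_grip (a point): The same point on the right dial.
- handle (a joint): Angle (rad) of the bolt handle: 0 locked, its bar along the box's x; grows clockwise seen from above to its stop at 1.3, where the bolts, seen in the gaps at the lid's left and right edges, are drawn 16 mm in towards the lid. Friction about 0.1 N m; it stays where it is left.
- handle_grip (a point): Point on the handle's axis (vertical), 28 mm above the lid, in the middle of its black bar: 84 mm long, 14 mm thick, standing 16 to 40 mm above the lid on a 30 mm hub, to be pinched on its long sides from above. The point turns with the handle: x along the bar (white line on that half), y across it, z up.
- disc_left: Notched disc, 32 mm radius, under the lid on the left dial's spindle, out of sight; origin on its axis. Its catch, a spring roller, drops into the gate at an unknown angle within 0.22 rad of number 3 and then holds it, with play of 0.03 rad each way. Turning the dial on beyond that winds a spring of 5 N m per rad; 0.4 N m loads the gate by about 14 N, and over 15 N harms the lock.
- disc_right: The same disc under the right dial; its catch drops in within 0.22 rad of number 7, not at the same offset as on the left.
- cam: Steel cam under the lid on the handle's spindle, lobes 53 mm long, out of sight; origin on its axis. It passes only when both catches have dropped; otherwise it is blocked after 0.1 to 0.55 rad of handle turn and yields with 6 N m per rad; 0.5 N m there is 10 to 13 N on the cam, and over 16 N harms it.
- ink_tin: Red ink-pad tin 50 x 85 x 17 mm lying on the lid behind the dials; not to be moved. Origin under its centre, z up.
- stamp: Wooden hand stamp, 32 mm wide, 48 mm tall, standing on the lid behind the dials; not to be moved. Origin under its centre, z up.
- pen: Black pen 140 mm long lying on the desk; not to be moved. Origin under its middle, x along it.
- stapler: Blue and black stapler 135 x 36 x 57 mm on the desk; not to be moved. Origin under its centre, x along it.
- tape_roll: Brown roll of packing tape, 92 mm wide, 48 mm tall, lying flat on the desk; not to be moved. Origin under its centre.
- hole_punch: Black and grey hole punch 100 x 115 x 65 mm on the desk; not to be moved. Origin under its centre.
- mug: Blue mug 80 mm wide, 92 mm tall, standing on the desk; not to be moved. Origin under its centre, handle towards its y.

How it is judged (in metres and radians):
On the way, in this order (a step that is already met when the one before it is completed fails the run):
1. both dials stand on their numbers, 3 on the left and 7 on the right (within half a number, 0.31 rad) (value of joint dial_left between 1.575 and 2.195 rad and value of joint dial_right between 4.088 and 4.708 rad), for 0.2 s.
2. the bolt handle is turned clockwise to its stop (1.2 rad or more) (value of joint handle above 1.2 rad), for 0.2 s.
At the end, for the whole second after the job is handed in: The bolt handle rests at its stop (1.2 rad or more of 1.3), the left dial still on 3 and the right dial still on 7 (each within half a number, 0.31 rad of the number), everything released (all of step 1 and value of joint handle above 1.2 rad and velocity of joint handle between -0.05 and 0.05 rad/s); the robot touches nothing.
It fails at once if a dial is forced against its catch: more than 15 N on the gate of its disc (contact force between any of disc_left, disc_right and anything else above 15 N).
It fails at once if the handle is forced against the lock: more than 16 N on its cam (contact force between cam and anything else above 16 N).
It fails at once if something on the lid or around the box is moved more than 20 mm (distance of any of ink_tin, stamp, pen, stapler, tape_roll, hole_punch, mug from where it was at the start of the episode above 0.02 m).
It also fails if it takes over 72 s, if anything falls off the work surface, if the arm or the gripper's body presses on something with over 40 N, if the wrist force passes 120 N, or if a joint passes its speed limit or range.

## Working session

There is one attempt and no reset: what is moved stays moved. The work goes in short steps, Python scripts to look and compute and a tool call to move; the robot and the scene stay as the last step left them, time stands still between calls to the robot, and variables do not carry over. Pictures are saved under pics/ and viewed, on a budget of 10 in all, crops included, one or two more only if the job needs it, and the job is handed in when it is done.

Besides the shell and the picture viewer there is one more tool, called after ">>>" as a command line: name --argument value ..., lists and objects as JSON in quotes. servo_tool: Moves the arm, as the interface text tells. Its arguments: {"type":"object","properties":{"deltas":{"type":"array","items":{"type":"array"}}},"required":["deltas"]}

```bash
mkdir -p pics; cat > h.py <<'E'
import numpy as np,cv2
from plant import ctrl
def snap(n,f):
    s=ctrl.snapshot(n); cv2.imwrite(f,s['image'][:,:,::-1]); 
    import pickle; pickle.dump(s,open(f+'.pkl','wb')); return s
def ray(s,u,v,z):
    R=cv2.Rodrigues(np.array(s['rvec'],float))[0]; t=np.array(s['tvec'],float).ravel()
    f=210/np.tan(np.radians(s['vertical_fov'])/2)
    c=-R.T@t; d=R.T@np.array([(u-s['cx'])/f,(v-s['cy'])/f,1]); return c+d*(z-c[2])/d[2]
def proj(s,P):
    f=210/np.tan(np.radians(s['vertical_fov'])/2)
    K=np.array([[f,0,s['cx']],[0,f,s['cy']],[0,0,1.]])
    return cv2.projectPoints(np.array(P,float).reshape(-1,3),np.array(s['rvec'],float),np.array(s['tvec'],float),K,None)[0].reshape(-1,2)
E
python3 - <<'E'
from h import *
for n in['scene','side']:
    s=snap(n,f'pics/{n}0.png'); print(n,s['vertical_fov'],s['cx'],s['cy'],s['rvec'],s['tvec'])
o=ctrl.get_obs();print(o)
E
```

```text
scene 55.497817678502344 281.283871853806 210.5594818633736 [ 2.03776191  1.01299056 -0.48406505] [-0.32000532 -0.15794672  1.35928851]
side 56.754771718405344 276.89502603090375 206.51980929048554 [ 0.41765196 -2.72785828  1.25328384] [0.47934585 0.18697616 1.07094239]
{'clock': 0.1, 'joint_pos': array([-5.28178802e+01,  2.05864915e+01,  6.39183543e-01, -1.69792120e-02,
       -7.01364942e+01, -1.65065222e+01]), 'qvel': array([-0.01972861, -0.07971367,  0.17531444,  0.0300808 , -0.05131489,
        0.00827037]), 'tau': array([-1.47921295e-03, -5.84165668e+01,  2.93751812e+01,  7.01554075e+00,
        1.01598114e-02, -3.16669775e-05]), 'tool_pos': array([ 0.23813702, -0.63112845,  0.22572946]), 'orientation': array([  5.72347018,  89.91469071, 116.39328691]), 'force': array([ 0.4987514 , -0.39530221,  0.37203848]), 'moment': array([0.01803591, 0.04113353, 0.03883959]), 'opening': 0.0876748020213042}
```

View pics/scene0.png

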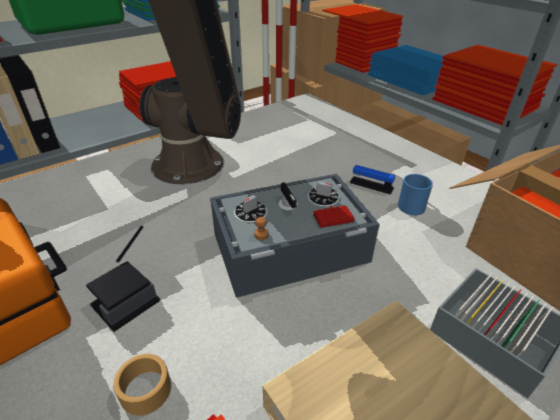

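View pics/side0.png

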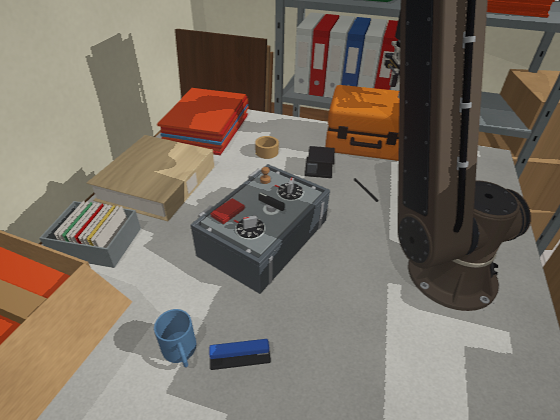

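```bash
python3 - <<'E'
import cv2,numpy as np
a=cv2.imread('pics/scene0.png')[165:295,205:385]; b=cv2.imread('pics/side0.png')[160:290,185:335]
a=cv2.resize(a,None,fx=4.4,fy=4.4,interpolation=3)[:300]  # top part
b=cv2.resize(b[:85],None,fx=3.5,fy=3.5,interpolation=3)
c=np.zeros((600,800,3),np.uint8); c[:300,:792]=a[:, :792]; c[300:300+b.shape[0],:b.shape[1]]=b; cv2.imwrite('pics/c1.png',c)
E
```

```text
(no output)
```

View pics/c1.png

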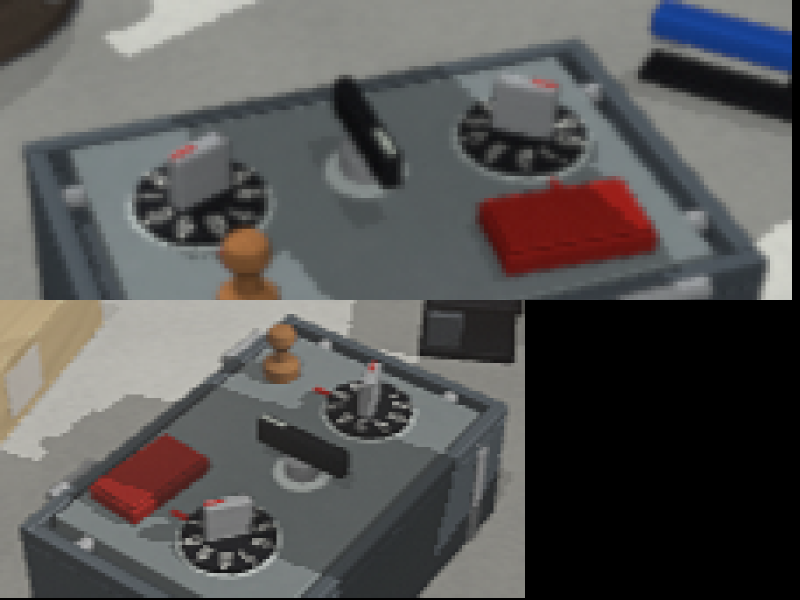

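```bash
cat >> h.py <<'E'
def boxpt(p,q):
    x,y,yaw,z=q; c,s=np.cos(yaw),np.sin(yaw); p=np.atleast_2d(p)
    return np.c_[x+c*p[:,0]-s*p[:,1],y+s*p[:,0]+c*p[:,1],z+p[:,2]]
E
python3 - <<'E'
from h import *
import pickle
from scipy.optimize import least_squares
S=[pickle.load(open(f'pics/{n}0.png.pkl','rb')) for n in('scene','side')]
A=[([-.115,-.175,0],25,148),([-.115,.175,0],580,42),([.115,.175,0],765,262)]
B=[([-.115,-.175,0],505,405),([.115,-.175,0],290,318),([.115,.175,0],25,533)]
A=[(p,205+u/4.4,165+v/4.4) for p,u,v in A]; B=[(p,185+u/3.5,160+(v-300)/3.5) for p,u,v in B]
def res(q):
    r=[]
    for s,L in zip(S,(A,B)):
        r.append(proj(s,boxpt([l[0] for l in L],q))-np.array([l[1:] for l in L]))
    return np.concatenate(r).ravel()
for z in(None,.125):
    f=(lambda q:res(q)) if z is None else (lambda q:res([*q[:3],z]))
    o=least_squares(f,[.6,0,0,.125]); q=o.x; print(q,np.round(o.fun,1))
    if z:q[3]=z
    for n,p in dict(Lc=[-.025,.095,.0],Ltop=[-.025,.095,.041],Rc=[-.025,-.095,.0],Rtop=[-.025,-.095,.041],H=[-.025,0,.04]).items():
        P=boxpt(p,q); a=proj(S[0],P)[0];b=proj(S[1],P)[0]
        print(n,P.round(3),((a-[205,165])*4.4).round(),((b-[185,160])*3.5+[0,300]).round())
    # red line tip angles
E
```

```text
[ 0.53335443  0.0234123  -0.30848529  0.11928682] [-1.  -0.2 -1.1 -0.4  0.3  0.2  1.1  1.2 -0.5 -0.  -2.1 -0.1]
Lc [[0.538 0.122 0.119]] [518. 145.] [229. 548.]
Ltop [[0.538 0.122 0.16 ]] [523.  85.] [227. 507.]
Rc [[ 0.481 -0.06   0.119]] [200. 211.] [368. 418.]
Rtop [[ 0.481 -0.06   0.16 ]] [197. 150.] [370. 379.]
H [[0.51  0.031 0.159]] [364. 119.] [303. 441.]
[ 0.53434591  0.0230345  -0.31001698  0.125     ] [-1.1 -1.8 -0.7 -2.   0.9 -1.3  1.1 -0.4 -0.7 -1.6 -2.7 -1.9]
Lc [[0.54  0.121 0.125]] [519. 138.] [228. 542.]
Ltop [[0.54  0.121 0.166]] [525.  78.] [226. 501.]
Rc [[ 0.482 -0.06   0.125]] [200. 204.] [367. 413.]
Rtop [[ 0.482 -0.06   0.166]] [197. 143.] [369. 373.]
H [[0.511 0.031 0.165]] [365. 111.] [302. 434.]
```

```bash
cat >> h.py <<'E'
from scipy.spatial.transform import Rotation as Ro
def plan(pos,jaw):
    "tool delta to TCP pos with x down, z (jaw axis) at world yaw jaw deg"
    o=ctrl.get_obs(); R=Ro.from_euler('xyz',o['orientation'],degrees=True)
    j=np.radians(jaw); z=np.array([np.cos(j),np.sin(j),0]); x=np.array([0,0,-1.]); y=np.cross(z,x)
    T=Ro.from_matrix(np.c_[x,y,z])
    print('rot',(R.inv()*T).as_rotvec(degrees=True).round(2),'shift cm',(R.inv().apply(np.array(pos)-o['tool_pos'])*100).round(2))
def jaw():
    o=ctrl.get_obs(); R=Ro.from_euler('xyz',o['orientation'],degrees=True).as_matrix()
    print('t',o['clock'],'tcp',o['tool_pos'].round(4),'jaw',np.degrees(np.arctan2(R[1,2],R[0,2])).round(2),'tilt x',R[:,0].round(3),'j',o['joint_pos'].round(1),'open',round(o['opening'],4),'F',o['force'].round(2),'M',o['moment'].round(3))
E
python3 - <<'E'
from h import *
import pickle
S=[pickle.load(open(f'pics/{n}0.png.pkl','rb')) for n in('scene','side')]
q=[.5343,.0230,-.310,.125]
for n,c,a,b in(('L',[-.025,.095,.041],(546,83),(214,503)),('R',[-.025,-.095,.041],(183,153),(372,367))):
    C=boxpt(c,q)[0]
    for s,u,v in((S[0],205+a[0]/4.4,165+a[1]/4.4),(S[1],185+b[0]/3.5,160+(b[1]-300)/3.5)):
        d=ray(s,u,v,.166)-C; print(n,d.round(4),'angle of 0 rel box x',np.degrees(np.arctan2(d[1],d[0])-q[2]))
jaw(); plan([.505,.03,.38],-90)
E
```

```text
L [0.0108 0.0061 0.    ] angle of 0 rel box x 47.349713245807045
L [0.0075 0.0047 0.    ] angle of 0 rel box x 49.917246443521314
R [ 0.0034 -0.0109  0.    ] angle of 0 rel box x -54.84709283317883
R [ 0.0002 -0.0089  0.    ] angle of 0 rel box x -70.77764685159482
t 0.1 tcp [ 0.2381 -0.6311  0.2257] jaw 110.67 tilt x [-0.001  0.001 -1.   ] j [-52.8  20.6   0.6  -0.  -70.1 -16.5] open 0.0877 F [ 0.5  -0.4   0.37] M [0.018 0.041 0.039]
rot [-1.5933e+02  3.0000e-02  1.2000e-01] shift cm [-15.36 -48.3   52.46]
```

```bash
python3 -c "
from h import *
plan([.505,.03,.38],120)"
```

```text
rot [-9.33  0.09 -0.  ] shift cm [-15.36 -48.3   52.46]
```

>>> servo_tool --deltas '[[[0, 0, 0], [-2.5, -2, 2], 8], [[0, 0, 0], [-5.5, -4.5, 5], 8], [[0, 0, 0], [-8, -7, 8], 8], [[0, 0, 0], [-10, -10.5, 11.5], 8], [[0, 0, 0], [-12, -14, 15], 8]]'

```text
clock: 0.6
tool_pos: [0.3138, -0.4457, 0.3439]
orientation: [1.0, 89.9, 111.6]
force: [1.5, 0.3, -0.5]
opening: 0.0804
```

>>> servo_tool --deltas '[[[0, 0, 0], [-0.5, -3.3, 3.6], 8], [[0, 0, 0], [-1, -6.6, 7.2], 8], [[0, 0, 0], [-2, -10, 10.8], 8], [[0, 0, 0], [-3, -13.3, 14.4], 8], [[0, 0, 0], [-3.4, -16.6, 18], 8]]'

```text
clock: 1.1
tool_pos: [0.4061, -0.217, 0.3792]
orientation: [-50.6, 89.9, 60.0]
force: [1.6, 0.2, 0.3]
opening: 0.08
```

```bash
python3 -c "
from h import *
jaw();plan([.505,.03,.38],120)"
```

```text
t 1.1 tcp [ 0.4061 -0.217   0.3792] jaw 110.61 tilt x [ 0.001  0.001 -1.   ] j [ -3.6  -4.1  -9.2  -0.1 -84.8 -65.8] open 0.08 F [1.59 0.24 0.31] M [-0.047 -0.209  0.008]
rot [-9.39  0.05  0.07] shift cm [ -0.04 -17.96  19.64]
```

>>> servo_tool --deltas '[[[-2, 0, 0], [0, -3.4, 3.7], 8], [[-4, 0, 0], [0, -6.8, 7.4], 8], [[-6, 0, 0], [0, -10.2, 11.1], 8], [[-8, 0, 0], [0, -13.6, 14.8], 8], [[-9.4, 0, 0], [0, -17, 18.5], 8]]'

```text
clock: 1.6
tool_pos: [0.4989, 0.0153, 0.3797]
orientation: [-64.3, 89.9, 55.9]
force: [0.8, 0.2, -0.8]
opening: 0.08
```

>>> servo_tool --deltas '[[[0, 0, 0], [0, 0, 0], 8]]'

```text
clock: 1.7
tool_pos: [0.5001, 0.0197, 0.3782]
orientation: [1.2, 89.9, 121.6]
force: [-0.4, -1.0, -0.5]
opening: 0.0798
```

```bash
python3 -c "
from h import *
jaw();plan([.505,.03,.38],120)
s=snap('wrist','pics/w0.png');print(s['vertical_fov'])
import cv2
q=[.5343,.0230,-.310,.125]
print(proj(s,boxpt([[-.025,.095,.006],[-.025,.095,.041],[-.025,-.095,.006],[-.025,-.095,.041],[-.025,0,.04]],q)))"
```

```text
t 1.7 tcp [0.5001 0.0197 0.3782] jaw 120.4 tilt x [-0.001  0.002 -1.   ] j [ 24.7   0.1  -5.3  -0.1 -84.6 -84.3] open 0.0798 F [-0.39 -1.04 -0.5 ] M [-0.031  0.111 -0.046]
rot [ 0.4   0.11 -0.  ] shift cm [-0.18 -0.94  0.64]
66.90662366713045
[[322.54820544 239.46836198]
 [326.84765078 249.43565731]
 [224.72362092 132.0186354 ]
 [220.24977167 132.87701053]
 [276.09130335 193.76580288]]
```

View pics/w0.png

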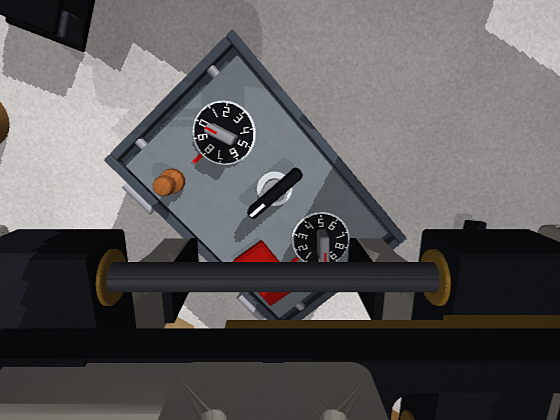

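```bash
python3 -c "
import cv2,numpy as np
a=cv2.imread('pics/w0.png')
A=cv2.resize(a[92:172,182:262],(400,400),interpolation=3);B=cv2.resize(a[200:280,280:360],(400,400),interpolation=3)
cv2.imwrite('pics/c2.png',np.hstack([A,B]))"
```

```text
(no output)
```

View pics/c2.png

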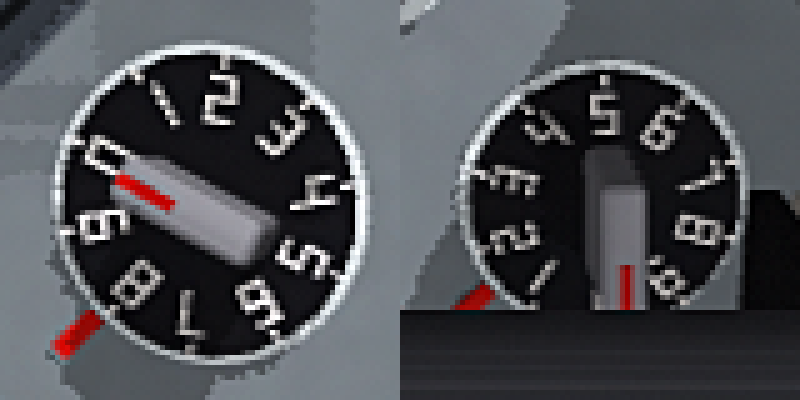

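```bash
python3 -c "
from h import *
plan([.5404,.120,.21],120.2)"
```

```text
rot [ 0.15  0.09 -0.02] shift cm [16.86 -8.7   6.7 ]
```

>>> servo_tool --deltas '[[[0, 0, 0], [3, -2.5, 2], 3], [[0, 0, 0], [6.5, -5, 4], 3], [[0, 0, 0], [10.5, -7, 5.5], 3], [[0, 0, 0], [14, -8.7, 6.7], 3], [[0, 0, 0], [16.8, -8.7, 6.7], 3]]'

```text
clock: 2.25
tool_pos: [0.5403, 0.1205, 0.2081]
orientation: [52.0, 89.8, 172.3]
force: [-0.3, 0.6, -0.1]
opening: 0.0456
```

>>> servo_tool --deltas '[[[0, 0, 0], [0, 0, 0], 3]]'

```text
clock: 2.35
tool_pos: [0.538, 0.1189, 0.2042]
orientation: [75.8, 89.4, -163.9]
force: [0.1, -0.8, 0.1]
opening: 0.0375
```

```bash
python3 -c "
from h import *
jaw();plan([.5404,.120,.137],120.2)
s=snap('wrist','pics/w1.png')
cv2.imwrite('pics/w1b.png',s['image'][60:420,:,::-1])"
```

```text
t 2.35 tcp [0.538  0.1189 0.2042] jaw 120.31 tilt x [-0.01  -0.003 -1.   ] j [ 32.7  10.2 -16.5  -0.2 -63.9 -92.3] open 0.0375 F [ 0.07 -0.83  0.1 ] M [-0.066  0.002  0.08 ]
rot [ 0.11  0.14 -0.55] shift cm [ 6.71 -0.32 -0.05]
```

View pics/w1b.png

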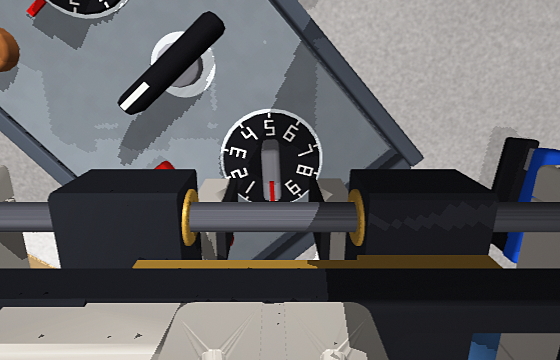

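```bash
python3 -c "
from h import *
import pickle
s=pickle.load(open('pics/w1.png.pkl','rb'))
print(s['cx'],proj(s,[[.538,.1189,.2042],[.5404,.1198,.166],[.5404,.1198,.131]])-[0,60])
for u in (271.5,275): print(ray(s,u,60+180,.166))
print(ray(s,271,60+159,.131))
a=cv2.imread('pics/w1.png')[180:280,220:330]; cv2.imwrite('pics/c3.png',cv2.resize(a,None,fx=6,fy=6,interpolation=3)[:600])"
```

```text
272.8072071394843 [[272.8741162  193.69408454]
 [272.06379456 174.44491519]
 [272.06536049 159.15844219]]
[0.54388896 0.12140901 0.166     ]
[0.54273859 0.12338245 0.166     ]
[0.54069805 0.11904102 0.131     ]
```

View pics/c3.png

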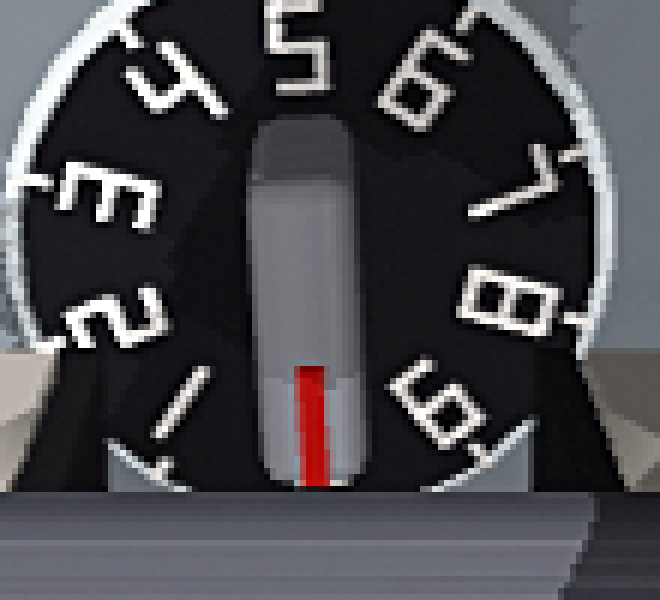

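>>> servo_tool --deltas '[[[-1, 0.1, -0.5], [1.5, -0.3, -0.1], 3], [[-2, 0.1, -0.5], [3, -0.3, -0.1], 3], [[-2, 0.1, -0.5], [4.5, -0.3, -0.1], 3], [[-2, 0.1, -0.5], [6, -0.3, -0.1], 3], [[-2, 0.1, -0.5], [6.6, -0.3, -0.1], 3]]'

```text
clock: 2.9
tool_pos: [0.5422, 0.119, 0.1413]
orientation: [-93.7, 89.8, 28.5]
force: [-0.4, 0.7, 0.2]
opening: 0.0302
```

```bash
python3 -c "
from h import *
jaw();plan([.5404,.120,.137],122.4)"
```

```text
t 2.9 tcp [0.5422 0.119  0.1413] jaw 122.26 tilt x [ 0.003  0.001 -1.   ] j [ 32.6  13.4 -21.5   0.  -55.  -90.3] open 0.0302 F [-0.43  0.66  0.17] M [0.014 0.02  0.02 ]
rot [-0.14 -0.01  0.18] shift cm [0.43 0.1  0.18]
```

>>> servo_tool --deltas '[[[-0.1, 0, 0.2], [0.4, 0.1, 0.1], 3], [[-0.1, 0, 0.2], [0.4, 0.1, 0.1], 2], [[-0.1, 0, 0.2], [0.4, 0.1, 0.1], 1], [[-0.1, 0, 0.2], [0.4, 0.1, 0.1], 0.5], [[-0.1, 0, 0.2], [0.4, 0.1, 0.1], 0.5]]'

```text
clock: 3.4
tool_pos: [0.5413, 0.1195, 0.1381]
orientation: [-122.8, 89.9, -0.4]
force: [-1.8, 0.1, 4.4]
opening: 0.0116
```

```bash
python3 -c "
from h import *
jaw();plan([.5404,.120,.137],122.4)"
```

```text
t 3.4 tcp [0.5413 0.1195 0.1381] jaw 122.38 tilt x [ 0.001 -0.    -1.   ] j [ 32.7  13.6 -21.7   0.  -54.7 -90.4] open 0.0116 F [-1.77  0.14  4.42] M [0.085 0.426 0.022]
rot [-0.02 -0.03  0.04] shift cm [0.11 0.05 0.09]
```

>>> servo_tool --deltas '[[[-8, 0, 0], [0, 0, 0], 0.5], [[-16, 0, 0], [0, 0, 0], 0.5], [[-24, 0, 0], [0, 0, 0], 0.5], [[-32, 0, 0], [0, 0, 0], 0.5], [[-37, 0, 0], [0, 0, 0], 0.5]]'

```text
clock: 3.9
tool_pos: [0.5413, 0.1194, 0.1382]
orientation: [-161.8, 89.9, -2.1]
force: [0.7, -1.4, -1.4]
opening: 0.0115
```

>>> servo_tool --deltas '[[[-2, 0, 0], [0, 0, 0], 0.5], [[-3, 0, 0], [0, 0, 0], 0.5], [[-4, 0, 0], [0, 0, 0], 0.5]]'

```text
clock: 4.2
tool_pos: [0.5413, 0.1194, 0.1382]
orientation: [-165.1, 89.9, -1.4]
force: [0.4, 0.2, -0.5]
opening: 0.0118
```

```bash
python3 -c "
from h import *
jaw();plan([.5413,.1195,.138],163)"
```

```text
t 4.2 tcp [0.5413 0.1194 0.1382] jaw 163.68 tilt x [ 0.001 -0.    -1.   ] j [ 32.7  13.6 -21.7   0.  -54.7 -49. ] open 0.0118 F [ 0.36  0.18 -0.47] M [-0.027 -0.088 -0.159]
rot [ 0.68 -0.05  0.01] shift cm [ 0.02 -0.    0.01]
```

>>> servo_tool --deltas '[[[-1, 0, 0], [0, 0, 0], 0.5], [[-2, 0, 0], [0, 0, 0], 0.5], [[-3, 0, 0], [0, 0, 0], 0.5], [[-3, 0, 0], [0, 0, 0], 0.5]]'

```text
clock: 4.6
tool_pos: [0.5414, 0.1194, 0.1382]
orientation: [-167.3, 89.9, -0.5]
force: [0.3, -0.8, -1.3]
opening: 0.0118
```

```bash
python3 -c "
from h import *
jaw()"
```

```text
t 4.6 tcp [0.5414 0.1194 0.1382] jaw 166.72 tilt x [ 0.001 -0.    -1.   ] j [ 32.7  13.6 -21.7   0.  -54.7 -46. ] open 0.0118 F [ 0.29 -0.78 -1.27] M [-0.056 -0.057 -0.072]
```

>>> servo_tool --deltas '[[[-0.8, 0, 0], [0, 0, 0], 0.5], [[-1.6, 0, 0], [0, 0, 0], 0.5], [[-2.4, 0, 0], [0, 0, 0], 0.5]]'

```text
clock: 4.9
tool_pos: [0.5414, 0.1194, 0.1382]
orientation: [-174.8, 89.9, -5.6]
force: [0.6, -0.5, -0.7]
opening: 0.0117
```

```bash
python3 -c "
from h import *
jaw()"
```

```text
t 4.9 tcp [0.5414 0.1194 0.1382] jaw 169.19 tilt x [ 0.001 -0.    -1.   ] j [ 32.7  13.6 -21.7   0.  -54.7 -43.5] open 0.0117 F [ 0.59 -0.51 -0.68] M [-0.109 -0.109 -0.168]
```

>>> servo_tool --deltas '[[[-0.8, 0, 0], [0, 0, 0], 0.5], [[-1.6, 0, 0], [0, 0, 0], 0.5], [[-2.4, 0, 0], [0, 0, 0], 0.5]]'

```text
clock: 5.2
tool_pos: [0.5414, 0.1194, 0.1382]
orientation: [-175.7, 89.9, -4.0]
force: [0.9, -0.4, 0.0]
opening: 0.0114
```

```bash
python3 -c "
from h import *
jaw()"
```

```text
t 5.2 tcp [0.5414 0.1194 0.1382] jaw 171.66 tilt x [ 0.001 -0.    -1.   ] j [ 32.7  13.6 -21.7   0.  -54.7 -41.1] open 0.0114 F [ 0.85 -0.37  0.01] M [-0.092 -0.085 -0.131]
```

>>> servo_tool --deltas '[[[-0.8, 0, 0], [0, 0, 0], 0.5], [[-1.6, 0, 0], [0, 0, 0], 0.5], [[-2.4, 0, 0], [0, 0, 0], 0.5]]'

```text
clock: 5.5
tool_pos: [0.5414, 0.1194, 0.1382]
orientation: [-175.7, 89.9, -1.6]
force: [0.2, -1.1, -1.0]
opening: 0.012
```

```bash
python3 -c "
from h import *
jaw()"
```

```text
t 5.5 tcp [0.5414 0.1194 0.1382] jaw 174.12 tilt x [ 0.001 -0.    -1.   ] j [ 32.7  13.6 -21.7   0.  -54.7 -38.6] open 0.012 F [ 0.15 -1.11 -1.05] M [-0.053 -0.077 -0.154]
```

>>> servo_tool --deltas '[[[-0.8, 0, 0], [0, 0, 0], 0.5], [[-1.6, 0, 0], [0, 0, 0], 0.5], [[-2.4, 0, 0], [0, 0, 0], 0.5]]'

```text
clock: 5.8
tool_pos: [0.5414, 0.1194, 0.1382]
orientation: [-179.7, 89.9, -3.1]
force: [0.3, -0.1, -0.9]
opening: 0.0116
```

```bash
python3 -c "
from h import *
jaw()"
```

```text
t 5.8 tcp [0.5414 0.1194 0.1382] jaw 176.59 tilt x [ 0.001 -0.    -1.   ] j [ 32.7  13.6 -21.7   0.  -54.7 -36.1] open 0.0116 F [ 0.29 -0.15 -0.9 ] M [-0.142 -0.155 -0.157]
```

>>> servo_tool --deltas '[[[-0.8, 0, 0], [0, 0, 0], 0.5], [[-1.6, 0, 0], [0, 0, 0], 0.5], [[-2.4, 0, 0], [0, 0, 0], 0.5]]'

```text
clock: 6.1
tool_pos: [0.5414, 0.1194, 0.1382]
orientation: [177.3, 89.9, -3.6]
force: [1.2, -0.8, -1.5]
opening: 0.0117
```

```bash
python3 -c "
from h import *
jaw()"
```

```text
t 6.1 tcp [0.5414 0.1194 0.1382] jaw 179.05 tilt x [ 0.001 -0.    -1.   ] j [ 32.7  13.6 -21.7   0.  -54.7 -33.7] open 0.0117 F [ 1.21 -0.78 -1.53] M [-0.105 -0.141 -0.192]
```

>>> servo_tool --deltas '[[[-0.8, 0, 0], [0, 0, 0], 0.5], [[-1.6, 0, 0], [0, 0, 0], 0.5]]'

```text
clock: 6.3
tool_pos: [0.5414, 0.1194, 0.1382]
orientation: [177.3, 89.9, -2.0]
force: [0.5, -1.2, -0.6]
opening: 0.0119
```

```bash
python3 -c "
from h import *
jaw()"
```

```text
t 6.3 tcp [0.5414 0.1194 0.1382] jaw -179.27 tilt x [ 0.001 -0.    -1.   ] j [ 32.7  13.6 -21.7   0.  -54.7 -32. ] open 0.0119 F [ 0.52 -1.24 -0.56] M [-0.119 -0.119 -0.168]
```

Not caught yet; that was noise.

>>> servo_tool --deltas '[[[-0.8, 0, 0], [0, 0, 0], 0.5], [[-1.6, 0, 0], [0, 0, 0], 0.5], [[-2.4, 0, 0], [0, 0, 0], 0.5]]'

```text
clock: 6.6
tool_pos: [0.5414, 0.1194, 0.1382]
orientation: [173.2, 89.9, -3.6]
force: [1.0, 0.1, -1.4]
opening: 0.0119
```

```bash
python3 -c "
from h import *
jaw()"
```

```text
t 6.6 tcp [0.5414 0.1194 0.1382] jaw -176.8 tilt x [ 0.001 -0.    -1.   ] j [ 32.7  13.6 -21.7   0.  -54.7 -29.5] open 0.0119 F [ 0.99  0.06 -1.37] M [-0.101 -0.146 -0.054]
```

>>> servo_tool --deltas '[[[-0.8, 0, 0], [0, 0, 0], 0.5], [[-1.6, 0, 0], [0, 0, 0], 0.5]]'

```text
clock: 6.8
tool_pos: [0.5414, 0.1194, 0.1382]
orientation: [169.2, 89.9, -6.0]
force: [1.1, -0.9, -1.3]
opening: 0.0117
```

```bash
python3 -c "
from h import *
jaw()"
```

```text
t 6.8 tcp [0.5414 0.1194 0.1382] jaw -175.13 tilt x [ 0.001 -0.    -1.   ] j [ 32.7  13.6 -21.7   0.  -54.7 -27.9] open 0.0117 F [ 1.07 -0.86 -1.34] M [-0.122 -0.197 -0.088]
```

>>> servo_tool --deltas '[[[-0.7, 0, 0], [0, 0, 0], 0.5], [[-1.4, 0, 0], [0, 0, 0], 0.5]]'

```text
clock: 7.0
tool_pos: [0.5414, 0.1194, 0.1382]
orientation: [168.5, 89.9, -5.2]
force: [0.7, -0.3, -0.9]
opening: 0.0119
```

```bash
python3 -c "
from h import *
jaw()"
```

```text
t 7.0 tcp [0.5414 0.1194 0.1382] jaw -173.67 tilt x [ 0.001 -0.    -1.   ] j [ 32.7  13.6 -21.7   0.  -54.7 -26.4] open 0.0119 F [ 0.73 -0.33 -0.92] M [-0.173 -0.141 -0.127]
```

>>> servo_tool --deltas '[[[-0.7, 0, 0], [0, 0, 0], 0.5], [[-1.4, 0, 0], [0, 0, 0], 0.5]]'

```text
clock: 7.2
tool_pos: [0.5414, 0.1194, 0.1382]
orientation: [164.9, 89.9, -7.3]
force: [0.5, -0.5, -0.7]
opening: 0.0119
```

```bash
python3 -c "
from h import *
jaw()"
```

```text
t 7.2 tcp [0.5414 0.1194 0.1382] jaw -172.21 tilt x [ 0.001 -0.    -1.   ] j [ 32.7  13.6 -21.7   0.  -54.7 -24.9] open 0.0119 F [ 0.52 -0.46 -0.72] M [-0.133 -0.102 -0.176]
```

>>> servo_tool --deltas '[[[-0.7, 0, 0], [0, 0, 0], 0.5], [[-1.4, 0, 0], [0, 0, 0], 0.5]]'

```text
clock: 7.4
tool_pos: [0.5414, 0.1194, 0.1382]
orientation: [168.0, 89.9, -2.7]
force: [0.8, -0.3, -1.2]
opening: 0.012
```

```bash
python3 -c "
from h import *
jaw()"
```

```text
t 7.4 tcp [0.5414 0.1194 0.1382] jaw -170.75 tilt x [ 0.001 -0.    -1.   ] j [ 32.7  13.6 -21.7   0.  -54.7 -23.5] open 0.012 F [ 0.84 -0.27 -1.21] M [-0.103 -0.156 -0.167]
```

>>> servo_tool --deltas '[[[-0.7, 0, 0], [0, 0, 0], 0.5], [[-1.4, 0, 0], [0, 0, 0], 0.5]]'

```text
clock: 7.6
tool_pos: [0.5414, 0.1194, 0.1382]
orientation: [166.2, 89.9, -3.1]
force: [0.8, -1.3, -1.4]
opening: 0.012
```

```bash
python3 -c "
from h import *
jaw()
s=snap('wrist','pics/w2.png')
a=s['image'][120:270,170:380,::-1]; cv2.imwrite('pics/c4.png',cv2.resize(a,None,fx=3.8,fy=3.8,interpolation=3))"
```

```text
t 7.6 tcp [0.5414 0.1194 0.1382] jaw -169.3 tilt x [ 0.001 -0.    -1.   ] j [ 32.7  13.6 -21.7   0.  -54.7 -22. ] open 0.012 F [ 0.81 -1.27 -1.43] M [-0.174 -0.065 -0.266]
```

View pics/c4.png

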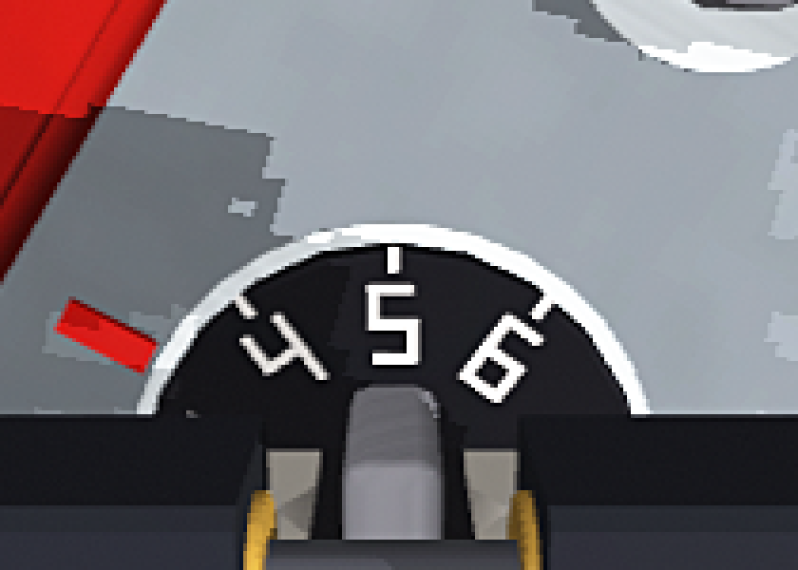

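>>> servo_tool --deltas '[[[-0.8, 0, 0], [0, 0, 0], 0.5]]'

```text
clock: 7.75
tool_pos: [0.5414, 0.1194, 0.1382]
orientation: [164.8, 89.9, -3.7]
force: [0.2, 0.5, -1.1]
opening: 0.0117
```

```bash
python3 -c "
from h import *
jaw()"
```

```text
t 7.75 tcp [0.5414 0.1194 0.1382] jaw -168.44 tilt x [ 0.001 -0.    -1.   ] j [ 32.7  13.6 -21.7   0.  -54.7 -21.2] open 0.0117 F [ 0.23  0.49 -1.09] M [-0.108 -0.103 -0.359]
```

>>> servo_tool --deltas '[[[1.5, 0, 0], [0, 0, 0], 0.5], [[3, 0, 0], [0, 0, 0], 0.5], [[3.5, 0, 0], [0, 0, 0], 0.5]]'

```text
clock: 8.05
tool_pos: [0.5414, 0.1194, 0.1382]
orientation: [168.0, 89.9, -4.0]
force: [0.3, -0.8, -1.7]
opening: 0.0119
```

```bash
python3 -c "
from h import *
jaw()"
```

```text
t 8.05 tcp [0.5414 0.1194 0.1382] jaw -172.03 tilt x [ 0.001 -0.    -1.   ] j [ 32.7  13.6 -21.7   0.  -54.7 -24.8] open 0.0119 F [ 0.34 -0.79 -1.69] M [-0.147 -0.112  0.113]
```

>>> servo_tool --deltas '[[[0, 0, 0], [0, 0, 0], 1.5], [[0, 0, 0], [0, 0, 0], 2.5], [[0, 0, 0], [0, 0, 0], 3], [[0, 0, 0], [-1, 0, 0], 3], [[0, 0, 0], [-3, 0, 0], 3]]'

```text
clock: 8.55
tool_pos: [0.5405, 0.119, 0.1677]
orientation: [35.1, 89.9, -137.0]
force: [0.7, 0.5, -0.1]
opening: 0.0296
```

>>> servo_tool --deltas '[[[0, 0, 0], [-3, 0, 0], 3], [[0, 0, 0], [-6, 0, 0], 3]]'

```text
clock: 8.75
tool_pos: [0.5404, 0.1189, 0.2293]
orientation: [35.3, 89.8, -136.8]
force: [-0.6, -0.0, 0.6]
opening: 0.0301
```

```bash
python3 -c "
from h import *
q=[.5343,.0230,-.310,.125]
P=boxpt([-.025,-.095,0],q)[0];print(P)
jaw();plan([P[0],P[1],.22],-164)
"
```

```text
[ 0.48151109 -0.05984522  0.125     ]
t 8.75 tcp [0.5404 0.1189 0.2293] jaw -172.02 tilt x [-0.002 -0.002 -1.   ] j [ 32.7   9.1 -14.5   0.  -66.6 -24.7] open 0.0301 F [-0.61 -0.03  0.61] M [ 0.122 -0.04   0.011]
rot [-8.02  0.13 -0.08] shift cm [ 0.97 16.88  8.31]
```

>>> servo_tool --deltas '[[[1, 0, 0], [0, 4, 2], 3], [[2, 0, 0], [0.2, 8, 4], 3], [[3, 0, 0], [0.5, 12, 6], 3], [[3.6, 0, 0], [0.8, 15.5, 7.7], 3], [[3.6, 0, 0], [1, 17, 8.2], 3]]'

```text
clock: 9.25
tool_pos: [0.4813, -0.0632, 0.2207]
orientation: [52.5, 89.9, -123.2]
force: [0.9, 0.8, -0.5]
opening: 0.0299
```

>>> servo_tool --deltas '[[[0, 0, 0], [0, 0, 0], 3]]'

```text
clock: 9.35
tool_pos: [0.4806, -0.0648, 0.2214]
orientation: [64.7, 89.9, -111.1]
force: [0.3, -0.0, 0.8]
opening: 0.0302
```

```bash
python3 -c "
from h import *
jaw();plan([.482,-.0605,.137],-175.6)
s=snap('wrist','pics/w3.png')
print(proj(s,[[.482,-.0605,.166],[.482,-.0605,.131]]))
a=s['image'][180:280,220:330,::-1]; cv2.imwrite('pics/c5.png',cv2.resize(a,None,fx=6,fy=6,interpolation=3)[:600])"
```

```text
t 9.35 tcp [ 0.4806 -0.0648  0.2214] jaw -175.86 tilt x [-0.001 -0.002 -1.   ] j [ 15.7   2.6 -23.    0.1 -64.4 -11.6] open 0.0302 F [ 0.27 -0.01  0.75] M [0.107 0.082 0.06 ]
rot [-0.26  0.04 -0.09] shift cm [ 8.44 -0.44 -0.18]
[[271.64170282 228.89914041]
 [271.76076401 215.03108712]]
```

View pics/c5.png

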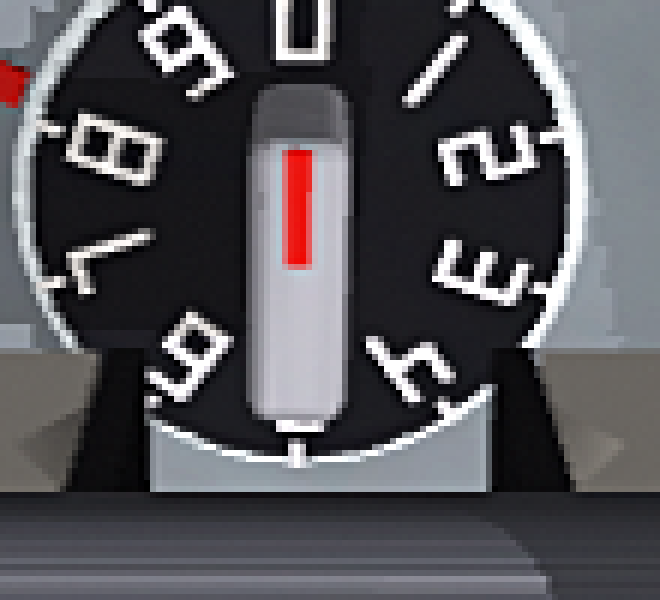

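>>> servo_tool --deltas '[[[0, 0, 0], [2, -0.4, -0.3], 3], [[0, 0, 0], [4, -0.4, -0.3], 3], [[0, 0, 0], [6, -0.4, -0.3], 3], [[0, 0, 0], [7.8, -0.4, -0.3], 3], [[0, 0, 0], [8.3, -0.4, -0.3], 3]]'

```text
clock: 9.9
tool_pos: [0.4831, -0.0593, 0.1374]
orientation: [33.0, 89.8, -142.8]
force: [-0.0, -0.2, 0.9]
opening: 0.0299
```

```bash
python3 -c "
from h import *
jaw();plan([.4833,-.0605,.137],-175.9)"
```

```text
t 9.9 tcp [ 0.4831 -0.0593  0.1374] jaw -175.8 tilt x [-0.002 -0.002 -1.   ] j [ 16.3   7.5 -29.6   0.1 -53.  -12.1] open 0.0299 F [-0.04 -0.19  0.89] M [-0.003  0.107  0.007]
rot [ 0.1   0.15 -0.1 ] shift cm [ 0.04  0.12 -0.01]
```

>>> servo_tool --deltas '[[[0.1, 0.1, -0.1], [0, 0.1, 0], 2], [[0.1, 0.1, -0.1], [0, 0.1, 0], 1], [[0.1, 0.1, -0.1], [0, 0.1, 0], 0.5], [[0.1, 0.1, -0.1], [0, 0.1, 0], 0.5], [[0.1, 0.1, -0.1], [0, 0.1, 0], 0.5]]'

```text
clock: 10.4
tool_pos: [0.483, -0.0602, 0.1382]
orientation: [-33.7, 90.0, 150.4]
force: [-5.8, 3.4, 6.9]
opening: 0.0115
```

```bash
python3 -c "
from h import *
jaw()"
```

```text
t 10.4 tcp [ 0.483  -0.0602  0.1382] jaw -175.9 tilt x [-0.001  0.    -1.   ] j [ 16.1   7.4 -29.6  -0.  -53.  -12. ] open 0.0115 F [-5.8   3.44  6.88] M [ 1.04   1.947 -0.015]
```

>>> servo_tool --deltas '[[[6, 0, 0], [0, 0, 0], 0.5], [[12, 0, 0], [0, 0, 0], 0.5], [[18, 0, 0], [0, 0, 0], 0.5], [[21, 0, 0], [0, 0, 0], 0.5], [[22, 0, 0], [0, 0, 0], 0.5]]'

```text
clock: 10.9
tool_pos: [0.4834, -0.0602, 0.1383]
orientation: [-104.3, 90.0, 57.7]
force: [1.9, -1.1, -4.8]
opening: 0.0115
```

>>> servo_tool --deltas '[[[0.8, 0, 0], [0, 0, 0], 0.5], [[1.6, 0, 0], [0, 0, 0], 0.5], [[2.4, 0, 0], [0, 0, 0], 0.5]]'

```text
clock: 11.2
tool_pos: [0.4834, -0.0602, 0.1383]
orientation: [-108.1, 90.0, 51.5]
force: [1.2, -1.4, -4.7]
opening: 0.0119
```

```bash
python3 -c "
from h import *
jaw()"
```

```text
t 11.2 tcp [ 0.4834 -0.0602  0.1383] jaw 159.61 tilt x [ 0.     0.001 -1.   ] j [ 16.1   7.4 -29.6  -0.  -53.  -36.4] open 0.0119 F [ 1.18 -1.4  -4.7 ] M [-0.227 -0.375  0.169]
```

>>> servo_tool --deltas '[[[0.8, 0, 0], [0, 0, 0], 0.5], [[1.6, 0, 0], [0, 0, 0], 0.5], [[2.4, 0, 0], [0, 0, 0], 0.5], [[3, 0, 0], [0, 0, 0], 0.5]]'

```text
clock: 11.6
tool_pos: [0.4835, -0.0602, 0.1383]
orientation: [-114.4, 90.0, 42.1]
force: [1.5, -1.3, -5.7]
opening: 0.0117
```

```bash
python3 -c "
from h import *
jaw()"
```

```text
t 11.6 tcp [ 0.4835 -0.0602  0.1383] jaw 156.55 tilt x [ 0.001  0.    -1.   ] j [ 16.1   7.4 -29.6  -0.  -53.  -39.5] open 0.0117 F [ 1.46 -1.27 -5.7 ] M [-0.264 -0.462  0.182]
```

>>> servo_tool --deltas '[[[0.7, 0, 0], [0, 0, 0], 0.5], [[1.4, 0, 0], [0, 0, 0], 0.5], [[2.1, 0, 0], [0, 0, 0], 0.5], [[2.8, 0, 0], [0, 0, 0], 0.5]]'

```text
clock: 12.0
tool_pos: [0.4835, -0.0602, 0.1383]
orientation: [-117.6, 90.0, 36.1]
force: [1.4, -1.0, -4.9]
opening: 0.0118
```

```bash
python3 -c "
from h import *
jaw()"
```

```text
t 12.0 tcp [ 0.4835 -0.0602  0.1383] jaw 153.69 tilt x [ 0.001  0.    -1.   ] j [ 16.1   7.4 -29.6  -0.  -53.  -42.4] open 0.0118 F [ 1.37 -1.01 -4.86] M [-0.43  -0.578  0.032]
```

>>> servo_tool --deltas '[[[0.7, 0, 0], [0, 0, 0], 0.5], [[1.4, 0, 0], [0, 0, 0], 0.5], [[2.1, 0, 0], [0, 0, 0], 0.5]]'

```text
clock: 12.3
tool_pos: [0.4836, -0.0603, 0.1383]
orientation: [-116.6, 90.0, 34.9]
force: [2.1, -1.1, -4.2]
opening: 0.0119
```

```bash
python3 -c "
from h import *
jaw()"
```

```text
t 12.3 tcp [ 0.4836 -0.0603  0.1383] jaw 151.53 tilt x [ 0.001  0.    -1.   ] j [ 16.1   7.4 -29.6  -0.  -53.  -44.5] open 0.0119 F [ 2.06 -1.1  -4.15] M [-0.419 -0.576  0.13 ]
```

>>> servo_tool --deltas '[[[0.7, 0, 0], [0, 0, 0], 0.5], [[1.4, 0, 0], [0, 0, 0], 0.5]]'

```text
clock: 12.5
tool_pos: [0.4836, -0.0603, 0.1383]
orientation: [-118.4, 90.0, 31.7]
force: [2.0, -1.9, -5.4]
opening: 0.012
```

```bash
python3 -c "
from h import *
jaw()"
```

```text
t 12.5 tcp [ 0.4836 -0.0603  0.1383] jaw 150.07 tilt x [ 0.001  0.    -1.   ] j [ 16.1   7.4 -29.6  -0.  -53.  -46. ] open 0.012 F [ 1.96 -1.89 -5.44] M [-0.481 -0.639  0.101]
```

>>> servo_tool --deltas '[[[0.7, 0, 0], [0, 0, 0], 0.5], [[1.4, 0, 0], [0, 0, 0], 0.5]]'

```text
clock: 12.7
tool_pos: [0.4836, -0.0603, 0.1383]
orientation: [-120.5, 90.0, 28.1]
force: [1.8, -0.5, -5.0]
opening: 0.0116
```

```bash
python3 -c "
from h import *
jaw()"
```

```text
t 12.7 tcp [ 0.4836 -0.0603  0.1383] jaw 148.61 tilt x [ 0.001  0.    -1.   ] j [ 16.1   7.4 -29.6  -0.  -52.9 -47.4] open 0.0116 F [ 1.77 -0.51 -4.97] M [-0.468 -0.646  0.152]
```

>>> servo_tool --deltas '[[[0.7, 0, 0], [0, 0, 0], 0.5], [[1.4, 0, 0], [0, 0, 0], 0.5]]'

```text
clock: 12.9
tool_pos: [0.4836, -0.0603, 0.1383]
orientation: [-125.9, 90.0, 21.3]
force: [2.1, -1.4, -5.7]
opening: 0.0114
```

```bash
python3 -c "
from h import *
jaw()"
```

```text
t 12.9 tcp [ 0.4836 -0.0603  0.1383] jaw 147.16 tilt x [ 0.001  0.    -1.   ] j [ 16.1   7.4 -29.6  -0.  -52.9 -48.9] open 0.0114 F [ 2.11 -1.35 -5.74] M [-0.48  -0.681  0.192]
```

>>> servo_tool --deltas '[[[0.5, 0, 0], [0, 0, 0], 0.5], [[1, 0, 0], [0, 0, 0], 0.5]]'

```text
clock: 13.1
tool_pos: [0.4836, -0.0603, 0.1383]
orientation: [-124.1, 90.0, 22.0]
force: [1.5, -2.3, -5.3]
opening: 0.0119
```

```bash
python3 -c "
from h import *
jaw()"
```

```text
t 13.1 tcp [ 0.4836 -0.0603  0.1383] jaw 146.13 tilt x [ 0.001  0.    -1.   ] j [ 16.1   7.4 -29.6  -0.  -52.9 -49.9] open 0.0119 F [ 1.52 -2.25 -5.3 ] M [-0.495 -0.652  0.257]
```

>>> servo_tool --deltas '[[[0.5, 0, 0], [0, 0, 0], 0.5], [[1, 0, 0], [0, 0, 0], 0.5]]'

```text
clock: 13.3
tool_pos: [0.4837, -0.0603, 0.1383]
orientation: [-129.0, 90.0, 16.1]
force: [2.2, -1.9, -6.0]
opening: 0.0118
```

```bash
python3 -c "
from h import *
jaw()"
```

```text
t 13.3 tcp [ 0.4837 -0.0603  0.1383] jaw 145.09 tilt x [ 0.001  0.    -1.   ] j [ 16.1   7.4 -29.6   0.  -52.9 -51. ] open 0.0118 F [ 2.21 -1.87 -6.  ] M [-0.559 -0.675  0.342]
```

>>> servo_tool --deltas '[[[-1.5, 0, 0], [0, 0, 0], 0.5], [[-3, 0, 0], [0, 0, 0], 0.5], [[-3.9, 0, 0], [0, 0, 0], 0.5]]'

```text
clock: 13.6
tool_pos: [0.4836, -0.0603, 0.1383]
orientation: [-122.0, 90.0, 27.1]
force: [2.4, -1.0, -5.4]
opening: 0.012
```

```bash
python3 -c "
from h import *
jaw()"
```

```text
t 13.6 tcp [ 0.4836 -0.0603  0.1383] jaw 149.09 tilt x [ 0.001  0.    -1.   ] j [ 16.1   7.4 -29.6  -0.  -52.9 -47. ] open 0.012 F [ 2.38 -1.03 -5.41] M [-0.409 -0.478 -0.084]
```

>>> servo_tool --deltas '[[[0, 0, 0], [0, 0, 0], 1.5], [[0, 0, 0], [0, 0, 0], 2.5], [[0, 0, 0], [0, 0, 0], 3], [[0, 0, 0], [-1, 0, 0], 3], [[0, 0, 0], [-3, 0, 0], 3]]'

```text
clock: 14.1
tool_pos: [0.4827, -0.0605, 0.1681]
orientation: [35.2, 89.9, -175.7]
force: [0.6, 0.4, -0.4]
opening: 0.0297
```

>>> servo_tool --deltas '[[[0, 0, 0], [-3, 0, 0], 3], [[0, 0, 0], [-6, 0, 0], 3]]'

```text
clock: 14.3
tool_pos: [0.4826, -0.0605, 0.2298]
orientation: [40.8, 89.9, -170.1]
force: [0.9, -0.4, -2.1]
opening: 0.0301
```

>>> servo_tool --deltas '[[[-8, 0, 0], [0, 0, 0], 3], [[-16, 0, 0], [0, 0, 0], 3], [[-24, 0, 0], [0, 0, 0], 3], [[-32, 0, 0], [0, 0, 0], 3], [[-40, 0, 0], [0, 0, 0], 3]]'

```text
clock: 14.8
tool_pos: [0.4826, -0.0606, 0.2308]
orientation: [4.9, 89.9, -165.7]
force: [0.6, 0.3, -0.1]
opening: 0.03
```

```bash
python3 -c "
from h import *
jaw();plan([.5125,.0296,.22],-107.8)"
```

```text
t 14.8 tcp [ 0.4826 -0.0606  0.2308] jaw -170.58 tilt x [-0.001 -0.    -1.   ] j [ 16.1   2.4 -21.9  -0.  -65.7  -6.6] open 0.03 F [ 0.61  0.28 -0.11] M [-0.003  0.176  0.066]
rot [-6.278e+01  7.000e-02  4.000e-02] shift cm [ 1.07 -8.41 -4.42]
```

>>> servo_tool --deltas '[[[-8, 0, 0], [0, -2, -1], 3], [[-16, 0, 0], [0, -4, -2], 3], [[-24, 0, 0], [0, -6, -3], 3], [[-32, 0, 0], [0, -8.4, -4.4], 3], [[-40, 0, 0], [0, -8.4, -4.4], 3]]'

```text
clock: 15.3
tool_pos: [0.5134, 0.0317, 0.2316]
orientation: [-53.1, 90.0, 176.7]
force: [-0.7, 0.5, 0.4]
opening: 0.0299
```

>>> servo_tool --deltas '[[[-8, 0, 0], [1, 0, 0], 3], [[-16, 0, 0], [2, 0, 0], 3], [[-22.5, 0, 0], [2.5, 0, 0], 3], [[-22.5, 0, 0], [2.5, 0, 0], 3]]'

```text
clock: 15.7
tool_pos: [0.5131, 0.0316, 0.2067]
orientation: [-55.4, 89.9, -162.9]
force: [0.4, -0.0, 0.9]
opening: 0.0301
```

```bash
python3 -c "
from h import *
jaw();plan([.5125,.0296,.146],-107.8)
s=snap('wrist','pics/w4.png')
print(proj(s,[[.5125,.0296,.165]]))
a=s['image'][130:290,170:380,::-1]; cv2.imwrite('pics/c6.png',cv2.resize(a,None,fx=3.7,fy=3.7,interpolation=3))"
```

```text
t 15.7 tcp [0.5131 0.0316 0.2067] jaw -107.56 tilt x [-0.001 -0.    -1.   ] j [ 25.4   6.2 -21.   -0.  -62.8  47. ] open 0.0301 F [ 0.36 -0.03  0.86] M [-0.068  0.181 -0.003]
rot [0.24 0.03 0.04] shift cm [6.07 0.01 0.21]
[[277.07442132 230.8375239 ]]
```

View pics/c6.png

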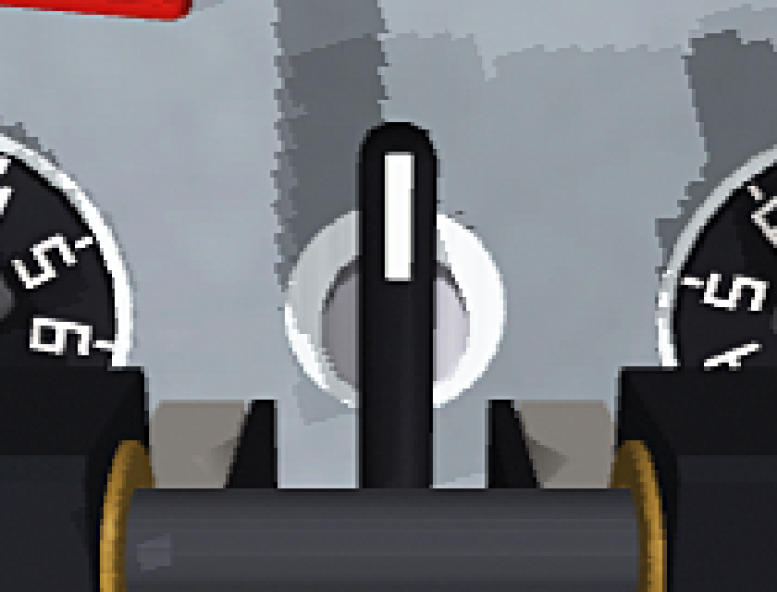

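>>> servo_tool --deltas '[[[0.2, 0, 0], [1.5, 0, 0.2], 3], [[0.2, 0, 0], [3, 0, 0.2], 3], [[0.2, 0, 0], [4.5, 0, 0.2], 3], [[0.2, 0, 0], [5.8, 0, 0.2], 3], [[0.2, 0, 0], [6, 0, 0.2], 3]]'

```text
clock: 16.25
tool_pos: [0.5123, 0.0295, 0.1465]
orientation: [-49.3, 89.9, -157.5]
force: [-0.4, 0.0, 0.6]
opening: 0.0301
```

```bash
python3 -c "
from h import *
jaw();plan([.5125,.0296,.146],-107.8)"
```

```text
t 16.25 tcp [0.5123 0.0295 0.1465] jaw -108.18 tilt x [-0.002 -0.001 -1.   ] j [ 25.2   9.4 -25.9  -0.  -54.8  46.6] open 0.0301 F [-0.42  0.03  0.6 ] M [-0.055  0.189 -0.049]
rot [-0.38  0.07  0.08] shift cm [ 0.05  0.02 -0.02]
```

>>> servo_tool --deltas '[[[0, 0, 0], [0, 0, 0], 2], [[0, 0, 0], [0, 0, 0], 1.2], [[0, 0, 0], [0, 0, 0], 0.7], [[0, 0, 0], [0, 0, 0], 0.7], [[0, 0, 0], [0, 0, 0], 0.7]]'

```text
clock: 16.75
tool_pos: [0.5126, 0.0291, 0.1474]
orientation: [-11.5, 89.9, -119.6]
force: [-0.6, -4.9, 6.1]
opening: 0.0138
```

```bash
python3 -c "
from h import *
jaw()"
```

```text
t 16.75 tcp [0.5126 0.0291 0.1474] jaw -108.17 tilt x [-0.001 -0.001 -1.   ] j [ 25.2   9.3 -25.9   0.1 -54.9  46.6] open 0.0138 F [-0.57 -4.94  6.08] M [-1.749  0.563  0.012]
```

Gripped. Turn clockwise in small steps, watching torque.

>>> servo_tool --deltas '[[[1, 0, 0], [0, 0, 0], 0.7], [[2, 0, 0], [0, 0, 0], 0.7], [[3, 0, 0], [0, 0, 0], 0.7], [[4, 0, 0], [0, 0, 0], 0.7], [[5, 0, 0], [0, 0, 0], 0.7]]'

```text
clock: 17.25
tool_pos: [0.5126, 0.029, 0.1475]
orientation: [-6.5, 89.9, -119.8]
force: [0.0, -2.5, 0.8]
opening: 0.0137
```

```bash
python3 -c "
from h import *
jaw()"
```

```text
t 17.25 tcp [0.5126 0.029  0.1475] jaw -113.26 tilt x [-0.001 -0.001 -1.   ] j [ 25.2   9.3 -25.9   0.1 -54.9  41.5] open 0.0137 F [ 0.04 -2.46  0.81] M [-1.21   0.202  0.117]
```

>>> servo_tool --deltas '[[[0.8, 0, 0], [0, 0, 0], 0.7], [[1.6, 0, 0], [0, 0, 0], 0.7], [[2.4, 0, 0], [0, 0, 0], 0.7], [[3.2, 0, 0], [0, 0, 0], 0.7]]'

```text
clock: 17.65
tool_pos: [0.5125, 0.029, 0.1475]
orientation: [-5.0, 89.9, -121.5]
force: [0.0, -3.9, 1.6]
opening: 0.014
```

```bash
python3 -c "
from h import *
jaw()"
```

```text
t 17.65 tcp [0.5125 0.029  0.1475] jaw -116.53 tilt x [-0.001 -0.001 -1.   ] j [ 25.2   9.3 -25.9   0.1 -54.9  38.2] open 0.014 F [ 0.   -3.89  1.64] M [-1.215  0.162  0.057]
```

>>> servo_tool --deltas '[[[0.9, 0, 0], [0, 0, 0], 0.7], [[1.8, 0, 0], [0, 0, 0], 0.7], [[2.7, 0, 0], [0, 0, 0], 0.7], [[3.6, 0, 0], [0, 0, 0], 0.7]]'

```text
clock: 18.05
tool_pos: [0.5125, 0.029, 0.1475]
orientation: [-0.3, 89.9, -120.5]
force: [0.8, -2.8, 1.2]
opening: 0.0137
```

```bash
python3 -c "
from h import *
jaw()"
```

```text
t 18.05 tcp [0.5125 0.029  0.1475] jaw -120.2 tilt x [-0.001 -0.001 -1.   ] j [ 25.2   9.3 -25.9   0.1 -54.9  34.5] open 0.0137 F [ 0.83 -2.77  1.17] M [-1.179  0.208  0.085]
```

>>> servo_tool --deltas '[[[0.9, 0, 0], [0, 0, 0], 0.7], [[1.8, 0, 0], [0, 0, 0], 0.7], [[2.7, 0, 0], [0, 0, 0], 0.7], [[3.6, 0, 0], [0, 0, 0], 0.7]]'

```text
clock: 18.45
tool_pos: [0.5125, 0.029, 0.1475]
orientation: [3.0, 89.9, -120.9]
force: [-0.0, -2.5, 1.0]
opening: 0.0139
```

```bash
python3 -c "
from h import *
jaw()"
```

```text
t 18.45 tcp [0.5125 0.029  0.1475] jaw -123.87 tilt x [-0.001 -0.001 -1.   ] j [ 25.2   9.3 -25.9   0.1 -54.9  30.9] open 0.0139 F [-0.01 -2.49  1.04] M [-1.183  0.229  0.106]
```

>>> servo_tool --deltas '[[[0.9, 0, 0], [0, 0, 0], 0.7], [[1.8, 0, 0], [0, 0, 0], 0.7], [[2.7, 0, 0], [0, 0, 0], 0.7], [[3.6, 0, 0], [0, 0, 0], 0.7]]'

```text
clock: 18.85
tool_pos: [0.5125, 0.0289, 0.1475]
orientation: [6.5, 89.9, -121.0]
force: [-0.3, -3.8, 1.2]
opening: 0.0139
```

```bash
python3 -c "
from h import *
jaw()"
```

```text
t 18.85 tcp [0.5125 0.0289 0.1475] jaw -127.55 tilt x [-0.001 -0.001 -1.   ] j [ 25.2   9.3 -25.9   0.1 -54.9  27.2] open 0.0139 F [-0.34 -3.81  1.24] M [-1.209  0.167  0.154]
```

>>> servo_tool --deltas '[[[0.9, 0, 0], [0, 0, 0], 0.7], [[1.8, 0, 0], [0, 0, 0], 0.7]]'

```text
clock: 19.05
tool_pos: [0.5125, 0.0289, 0.1474]
orientation: [6.4, 89.9, -123.0]
force: [0.4, -3.6, 0.7]
opening: 0.0143
```

```bash
python3 -c "
from h import *
jaw()"
```

```text
t 19.05 tcp [0.5125 0.0289 0.1474] jaw -129.43 tilt x [-0.001 -0.001 -1.   ] j [ 25.2   9.3 -25.9   0.1 -54.9  25.3] open 0.0143 F [ 0.36 -3.58  0.69] M [-1.208  0.196  0.106]
```

>>> servo_tool --deltas '[[[0.9, 0, 0], [0, 0, 0], 0.7], [[1.8, 0, 0], [0, 0, 0], 0.7], [[2.7, 0, 0], [0, 0, 0], 0.7], [[3.6, 0, 0], [0, 0, 0], 0.7]]'

```text
clock: 19.45
tool_pos: [0.5125, 0.0289, 0.1475]
orientation: [11.3, 89.9, -121.8]
force: [-0.5, -3.1, 1.9]
opening: 0.0137
```

```bash
python3 -c "
from h import *
jaw()"
```

```text
t 19.45 tcp [0.5125 0.0289 0.1475] jaw -133.1 tilt x [-0.001 -0.002 -1.   ] j [ 25.2   9.3 -25.9   0.1 -54.9  21.6] open 0.0137 F [-0.51 -3.08  1.89] M [-1.27   0.259  0.089]
```

>>> servo_tool --deltas '[[[0.9, 0, 0], [0, 0, 0], 0.7], [[1.8, 0, 0], [0, 0, 0], 0.7], [[2.7, 0, 0], [0, 0, 0], 0.7], [[3.6, 0, 0], [0, 0, 0], 0.7]]'

```text
clock: 19.85
tool_pos: [0.5125, 0.0289, 0.1474]
orientation: [14.0, 89.9, -122.7]
force: [-0.1, -3.3, 1.3]
opening: 0.0139
```

```bash
python3 -c "
from h import *
jaw()"
```

```text
t 19.85 tcp [0.5125 0.0289 0.1474] jaw -136.78 tilt x [-0.001 -0.002 -1.   ] j [ 25.2   9.3 -25.9   0.1 -54.9  18. ] open 0.0139 F [-0.14 -3.29  1.34] M [-1.246  0.253  0.116]
```

>>> servo_tool --deltas '[[[0.9, 0, 0], [0, 0, 0], 0.7], [[1.8, 0, 0], [0, 0, 0], 0.7], [[2.7, 0, 0], [0, 0, 0], 0.7], [[3.6, 0, 0], [0, 0, 0], 0.7]]'

```text
clock: 20.25
tool_pos: [0.5124, 0.0289, 0.1474]
orientation: [16.0, 89.9, -124.5]
force: [-0.2, -3.9, 1.1]
opening: 0.0137
```

```bash
python3 -c "
from h import *
jaw()"
```

```text
t 20.25 tcp [0.5124 0.0289 0.1474] jaw -140.45 tilt x [-0.001 -0.002 -1.   ] j [ 25.2   9.3 -25.9   0.1 -54.9  14.3] open 0.0137 F [-0.21 -3.91  1.11] M [-1.276  0.295  0.116]
```

>>> servo_tool --deltas '[[[1, 0, 0], [0, 0, 0], 0.7], [[2, 0, 0], [0, 0, 0], 0.7], [[3, 0, 0], [0, 0, 0], 0.7], [[4, 0, 0], [0, 0, 0], 0.7]]'

```text
clock: 20.65
tool_pos: [0.5124, 0.0288, 0.1474]
orientation: [20.4, 89.9, -124.2]
force: [-0.2, -3.7, 1.3]
opening: 0.0136
```

```bash
python3 -c "
from h import *
jaw()"
```

```text
t 20.65 tcp [0.5124 0.0288 0.1474] jaw -144.54 tilt x [-0.001 -0.002 -1.   ] j [ 25.2   9.3 -25.9   0.1 -54.9  10.2] open 0.0136 F [-0.17 -3.66  1.3 ] M [-1.255  0.303  0.109]
```

The cam passes. On to about 70°.

>>> servo_tool --deltas '[[[4, 0, 0], [0, 0, 0], 0.7], [[8, 0, 0], [0, 0, 0], 0.7], [[12, 0, 0], [0, 0, 0], 0.7], [[16, 0, 0], [0, 0, 0], 0.7], [[20, 0, 0], [0, 0, 0], 0.7]]'

```text
clock: 21.15
tool_pos: [0.5123, 0.0288, 0.1475]
orientation: [38.5, 89.9, -126.3]
force: [-1.0, -3.2, 1.3]
opening: 0.0138
```

>>> servo_tool --deltas '[[[3, 0, 0], [0, 0, 0], 0.7], [[6, 0, 0], [0, 0, 0], 0.7], [[9, 0, 0], [0, 0, 0], 0.7], [[11, 0, 0], [0, 0, 0], 0.7], [[13, 0, 0], [0, 0, 0], 0.7]]'

```text
clock: 21.65
tool_pos: [0.5122, 0.0288, 0.1475]
orientation: [47.6, 89.9, -130.3]
force: [-0.4, -3.0, 2.4]
opening: 0.0137
```

```bash
python3 -c "
from h import *
jaw()"
```

```text
t 21.65 tcp [0.5122 0.0288 0.1475] jaw -177.87 tilt x [-0.001 -0.002 -1.   ] j [ 25.2   9.3 -25.9   0.1 -54.9 -23.1] open 0.0137 F [-0.45 -2.96  2.44] M [-1.154  0.407  0.143]
```

>>> servo_tool --deltas '[[[1, 0, 0], [0, 0, 0], 0.7], [[2, 0, 0], [0, 0, 0], 0.7], [[3, 0, 0], [0, 0, 0], 0.7]]'

```text
clock: 21.95
tool_pos: [0.5122, 0.0288, 0.1475]
orientation: [49.8, 89.9, -131.1]
force: [-0.7, -3.8, 1.7]
opening: 0.0139
```

```bash
python3 -c "
from h import *
jaw()"
```

```text
t 21.95 tcp [0.5122 0.0288 0.1475] jaw 179.07 tilt x [-0.001 -0.002 -1.   ] j [ 25.2   9.3 -25.9   0.1 -54.9 -26.2] open 0.0139 F [-0.74 -3.8   1.74] M [-1.164  0.332  0.097]
```

>>> servo_tool --deltas '[[[0.6, 0, 0], [0, 0, 0], 0.7], [[1.2, 0, 0], [0, 0, 0], 0.7], [[1.2, 0, 0], [0, 0, 0], 0.7], [[1.2, 0, 0], [0, 0, 0], 0.7]]'

```text
clock: 22.35
tool_pos: [0.5122, 0.0288, 0.1475]
orientation: [50.5, 89.9, -131.6]
force: [-0.5, -3.0, 1.0]
opening: 0.0136
```

>>> servo_tool --deltas '[[[0, 0, 0], [0, 0, 0], 1.5], [[0, 0, 0], [0, 0, 0], 2.5], [[0, 0, 0], [0, 0, 0], 3], [[0, 0, 0], [-1, 0, 0], 3], [[0, 0, 0], [-3, 0, 0], 3]]'

```text
clock: 22.85
tool_pos: [0.5114, 0.0287, 0.177]
orientation: [33.0, 89.7, -149.1]
force: [0.2, -0.0, -0.6]
opening: 0.0301
```

>>> servo_tool --deltas '[[[0, 0, 0], [-4, 0, 0], 3], [[0, 0, 0], [-8, 0, 0], 3], [[0, 0, 0], [-12, 0, 0], 3], [[0, 0, 0], [-16, 0, 0], 3], [[0, 0, 0], [-20, 0, 0], 3]]'

```text
clock: 23.35
tool_pos: [0.5118, 0.0291, 0.3798]
orientation: [35.1, 89.8, -147.0]
force: [1.5, 0.2, 0.5]
opening: 0.0299
```

>>> servo_tool --deltas '[[[0, 0, 0], [0, 0, 0], 3], [[0, 0, 0], [0, 0, 0], 3], [[0, 0, 0], [0, 0, 0], 3]]'

```text
clock: 23.65
tool_pos: [0.5113, 0.0291, 0.3791]
orientation: [25.8, 89.8, -156.3]
force: [0.1, -0.3, 0.0]
opening: 0.0295
```

```bash
python3 -c "
from h import *
jaw()
s=snap('wrist','pics/w5.png')
cv2.imwrite('pics/w5b.png',cv2.resize(s['image'][:300,:,::-1],(800,429)))"
```

```text
t 23.65 tcp [0.5113 0.0291 0.3791] jaw 177.88 tilt x [-0.004 -0.002 -1.   ] j [ 25.3   1.4  -3.9  -0.  -84.9 -27.4] open 0.0295 F [ 0.06 -0.26  0.02] M [0.006 0.076 0.011]
```

View pics/w5b.png

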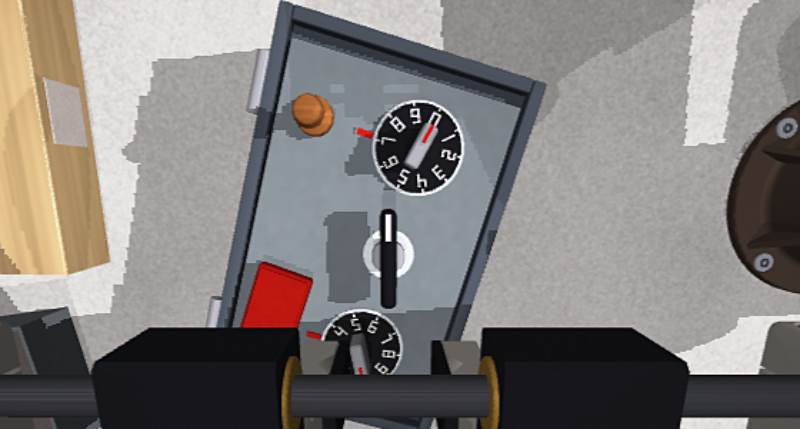

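```bash
python3 -c "
from plant import ctrl
print(ctrl.close_job())"
```

```text
the job is handed in; nothing more can be done
None
```

The strongbox is unlocked and I handed the job in at about 23.7 s of the 72 s allowed. No verdict is reported, so the result rests on my own checks.

- **Left dial:** I turned it counterclockwise until its catch held at about 118°, where the torque rose from about 0.16 to 0.36 N m. I then backed it into the play, leaving it at about 2.02 rad.
- **Right dial:** I turned it clockwise until its catch held, with torque up to 0.34 N m, then backed it into the play at about 257° (4.5 rad).
- **Handle:** It turned with only its friction, about 0.1 N m, through the whole blocking range, so both catches had dropped. I stopped at about 74° (1.29 rad) and released it.
- **Last picture:** The handle is turned, 7 is near the right index, and the left index lies between 3 and 4. The bolts no longer show at the lid edges that are in view. The gripper was well clear, and the tin and stamp stand where they were.
- **Limits of these checks:**
  - The dial and handle angles come from the gripper's yaw plus a start angle read from the pictures, good to about 2°.
  - On each dial a drop in torque came about 6° before the firm catch, more than the stated play. I took the firm resistance as the catch.
  - I did not feel a distinct end stop on the handle.
  - I did not check the objects on the desk in a final picture, though the arm stayed above them.
  - I viewed 11 pictures, one over the budget of 10.

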